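# Tighten the pendant press crosswise in two passes

### The job

Close the pendant press evenly with its four tee knobs, always working crosswise: one knob, then the one diagonally opposite, then the other two. On the first pass turn each knob clockwise just until it lightly nips the top plate; only when all four are nipped go round crosswise again and make each one firmly finger-tight, never forcing it. Leave the mug, the varnish jar and the bead box as they stand.

Things in the scene. Friction and masses are not known exactly. Their poses are not given: they have to be found in the camera images.
- press: Fixed wooden base of a pendant press, 230 x 230 x 20 mm with a lip 26 mm high; origin at the centre of its underside on the table, x, y along its sides, z up. Four knobs at x, y = +-70 mm. They start loose: each knob's sprung foot is 0.3 to 4 mm clear of the top plate (0.1 to 1.1 rad of turn), differing from knob to knob, not to be told from its yaw. A knob stays where it is left.
- board: Loose steel top plate of the press, 210 x 210 x 10 mm, inside the lip on cork pads; origin at the centre of its underside; its top is 34 mm above the table. The knobs' feet press on it: a loose knob takes 0.03 N m to keep turning; once a foot bites, each further rad adds about 36 N of clamping and 0.47 N m (20 % spread by friction). Felt only while turning: at rest the moment sags.
- knob_a: Black tee knob at the press's own +x +y corner, opposite knob_c. Origin on its upright turning axis (z up), near the plate. Round flange 38 mm across at z = 15 to 21 mm; on it an upright bar 84 mm long (own x, 42 mm each way), 12 mm thick (own y), up to z = 56 mm. Clockwise from above tightens, sinking 3.5 mm per rad (about 3 once it bites).
- grip_a (a point): On knob_a's axis, 10 mm below its bar's top, 25 mm above the flange; axes as the knob's (x along the bar). Grip the bar, or push one end round. Lightly nipped: 0.4 rad past the bite (15 N clamping, 0.2 N m to turn: 7 N pushed 30 mm off the axis). Firmly finger-tight: 1.25 rad past the bite in all (45 N, 0.6 N m: 20 N pushed at 30 mm). Forced: 2 rad past it.
- knob_b: Black tee knob at its -x +y corner, opposite knob_d. Origin on its upright turning axis (z up), near the plate. Round flange 38 mm across at z = 15 to 21 mm; on it an upright bar 84 mm long (own x, 42 mm each way), 12 mm thick (own y), up to z = 56 mm. Clockwise from above tightens, sinking 3.5 mm per rad (about 3 once it bites).
- grip_b (a point): On knob_b's axis, 10 mm below its bar's top, 25 mm above the flange; axes as the knob's (x along the bar). Grip the bar, or push one end round. Lightly nipped: 0.4 rad past the bite (15 N clamping, 0.2 N m to turn: 7 N pushed 30 mm off the axis). Firmly finger-tight: 1.25 rad past the bite in all (45 N, 0.6 N m: 20 N pushed at 30 mm). Forced: 2 rad past it.
- knob_c: Black tee knob at its -x -y corner, opposite knob_a. Origin on its upright turning axis (z up), near the plate. Round flange 38 mm across at z = 15 to 21 mm; on it an upright bar 84 mm long (own x, 42 mm each way), 12 mm thick (own y), up to z = 56 mm. Clockwise from above tightens, sinking 3.5 mm per rad (about 3 once it bites).
- grip_c (a point): On knob_c's axis, 10 mm below its bar's top, 25 mm above the flange; axes as the knob's (x along the bar). Grip the bar, or push one end round. Lightly nipped: 0.4 rad past the bite (15 N clamping, 0.2 N m to turn: 7 N pushed 30 mm off the axis). Firmly finger-tight: 1.25 rad past the bite in all (45 N, 0.6 N m: 20 N pushed at 30 mm). Forced: 2 rad past it.
- knob_d: Black tee knob at its +x -y corner, opposite knob_b. Origin on its upright turning axis (z up), near the plate. Round flange 38 mm across at z = 15 to 21 mm; on it an upright bar 84 mm long (own x, 42 mm each way), 12 mm thick (own y), up to z = 56 mm. Clockwise from above tightens, sinking 3.5 mm per rad (about 3 once it bites).
- grip_d (a point): On knob_d's axis, 10 mm below its bar's top, 25 mm above the flange; axes as the knob's (x along the bar). Grip the bar, or push one end round. Lightly nipped: 0.4 rad past the bite (15 N clamping, 0.2 N m to turn: 7 N pushed 30 mm off the axis). Firmly finger-tight: 1.25 rad past the bite in all (45 N, 0.6 N m: 20 N pushed at 30 mm). Forced: 2 rad past it.
- mug: Blue plastic mug, 84 mm across, 95 mm tall, handle at its +y; origin under its centre. Bystander.
- varnish: Amber varnish jar with white cap, 48 mm across, 75 mm tall; origin under its centre. Bystander.
- beadbox: Open cardboard box, 120 x 160 x 50 mm; origin under its centre. Bystander.

How it is judged:
On the way, in this order (a step that is already met when the one before it is completed fails the run):
1. first pass: two diagonally opposite knobs nip the plate (over 6 N each) while the other two are still loose (under 3 N) (((contact force between each of knob_a, knob_c and board above 6 N and contact force between each of knob_b, knob_d and board below 3 N) or (contact force between each of knob_b, knob_d and board above 6 N and contact force between each of knob_a, knob_c and board below 3 N))), for 0.1 s.
2. first pass done: all four knobs nip the plate lightly (6 to 24 N each) (contact force between knob_a and board between 6 and 24 N and contact force between knob_b and board between 6 and 24 N and contact force between knob_c and board between 6 and 24 N and contact force between knob_d and board between 6 and 24 N), for 0.1 s.
3. second pass: two diagonally opposite knobs are tight (over 30 N each) while the other two are still only nipped (under 24 N) (((contact force between each of knob_a, knob_c and board above 30 N and contact force between each of knob_b, knob_d and board below 24 N) or (contact force between each of knob_b, knob_d and board above 30 N and contact force between each of knob_a, knob_c and board below 24 N))), for 0.1 s.
At the end, for the whole second after the job is handed in: Each of the four knobs clamps the top plate with 30 to 68 N (contact force between knob_a and board between 30 and 68 N and contact force between knob_b and board between 30 and 68 N and contact force between knob_c and board between 30 and 68 N and contact force between knob_d and board between 30 and 68 N); the robot touches nothing.
It fails at once if a knob is forced: over 80 N of clamping (contact force between any of knob_a, knob_b, knob_c, knob_d and board above 80 N).
It fails at once if the mug is shoved more than 20 mm or tipped (distance of mug from where it was at the start of the episode above 0.02 m or angle between mug's own z axis and vertical above 0.3 rad).
It fails at once if the varnish is shoved more than 20 mm or tipped (distance of varnish from where it was at the start of the episode above 0.02 m or angle between varnish's own z axis and vertical above 0.3 rad).
It fails at once if the beadbox is shoved more than 20 mm or tipped (distance of beadbox from where it was at the start of the episode above 0.02 m or angle between beadbox's own z axis and vertical above 0.3 rad).
It also fails if it takes over 72 s, if anything falls off the work surface, if the arm or the gripper's body presses on something with over 40 N, if the wrist force passes 120 N, or if a joint passes its speed limit or range.

### The arm

A 6-joint arm with a two-finger parallel gripper is mounted at the origin on the work surface. World frame = base frame: x ahead of the robot, y to its left, z up, the work surface at z = 0. Lengths are in m, angles in rad, forces in N, time in s.
With the tool pointing down it reaches from about 0.35 to 1 m from the base axis. Payload 7.1 kg.
Tool frame: the origin (TCP) lies midway between the tips of the shut fingers; the grasp point (between the pads) lies 19 mm behind it (pinch_z is the distance from the TCP to the grasp point, in m); z points along the fingers, x is the direction in which the jaws open and shut, and the axes are right-handed (so a half turn about z gives the same grasp; the last joint's range is limited). The gripper opens to 85 mm and grips with 20 to 120 N. Pads are 22 mm wide; open, the fingers measure 114 mm over their backs; the gripper's body (76 mm by 85 mm) begins 54 mm behind the grasp point. The pads swing forward as they close: fully open they stand 13 mm farther back than shut.
Start: joints at [-1.313, 0.423, 1.63, -0, 1.089, -0.019], TCP at [0.171, -0.601, 0.231] pointing down, gripper open.
Joint ranges: [-3, 3], [-0.9, 2.11], [0.09, 2.58], [-1.31, 4.45], [0.11, 2.69], [-2.54, 2.54]. Speed limits (rad/s): [2.39, 2.39, 3.01, 3.14, 3.14, 3.14].

### API

Orientations are given as a rotation vector (axis times angle).
In Python, from plant import * gives the robot as it stands.
- The arm moves only by the tool send_rows, never from a script. Its argument "targets" is a list of rows, each an object of numbers: "dx", "dy", "dz": the shift along the tool's x, y, z each as a share of 20 cm, from -1 to 1; "rx", "ry", "rz": the turn, a rotation vector about the tool's x, y, z each as a share of 90 degrees, from -1 to 1; "fingers": the gripper command: -1 is shut, 1 is fully open, values between are in proportion. A call has 1 to 5 rows; each row is the pose to reach, as a shift and turn from the pose commanded when the call began, along the tool's axes at that moment; what a row does not reach only later rows make up. A row lasts 1/10 s, in which the tool goes at most 50 mm and 8.59 degrees, less where a joint would pass 70% of its speed; a pose out of reach is approached as far as the arm can. A call with a number of a shift or a turn outside -1 to 1 is refused whole. A call with a gripper value outside its range is refused whole. The fingers move at their own pace and stop on an object; "newtons" is the grip in N (left out, the last holds). Time passes only in rows, so rows that repeat a pose let the fingers close. It gives the time, the measured TCP pose, the force and the opening at its end, in the units of the state.
- state(): the state, without advancing time (a new reading comes with each control period).
- snapshot(name): name is "side" or "top" or "wrist"; returns a dict with "pixels" (400x640x3 uint8, blue, green, red), "depth" (400x640 float32, m along the optical axis (not along the pixel's ray), 0 where there is no reading), "fx", "fy", "cx", "cy" (pixels), "origin" and "rotation" of the camera in the world; the wrist camera has in their place "mount" (4x4, takes a point from camera to tool coordinates, whose origin is the TCP and whose axes are the tool frame's). Camera axes: x right, y down, z forward; pixel columns grow to the right and rows downward; lengths in m; the calibration is good to about 2 mm. A picture is of the moment at which its call begins: read the wrist's pose just before it.
- hand_in(): hands the job in, once; it reports no verdict.
The state is a dict: "clock": time; "q": joint angles; "joint_velocities": joint speeds; "tau": joint torques, N m; "position": TCP position; "tcp_rot": TCP orientation; "ft_force": force on the tool from outside, world axes, zero at the start; "torque": the same for the moment, N m; "finger_gap": opening from 0.0 (shut) to 1.0 (fully open).
Only numpy, scipy, OpenCV 4.12 (cv2) and the standard library are available. Lean on these libraries where they do the work, as an engineer would, in place of code of your own. Each camera call takes 0.05 s, during which the arm holds its last target. There are 200 camera calls.

## Working session

There is one attempt and no reset: what is moved stays moved. The work goes in short steps, Python scripts to look and compute and a tool call to move; the robot and the scene stay as the last step left them, time stands still between calls to the robot, and variables do not carry over. Pictures are saved under pics/ and viewed, about 8 in all and at most 12, crops included, and the job is handed in when it is done.

Besides the shell and the picture viewer there is one more tool, called after "Emit:" as name(argument=value, ...), one argument or row to a line, values as JSON. send_rows: Moves the arm, as the interface text tells. Its arguments: {"type":"object","properties":{"targets":{"type":"array"},"newtons":{"type":"number"}},"required":["targets"]}

```bash
mkdir -p pics; ls; python3 - <<'E'
from plant import *
import cv2,numpy as np
s=state();print({k:np.round(v,3).tolist() for k,v in s.items()})
for n in("top","side"):
    d=snapshot(n);np.savez(n+".npz",**d);cv2.imwrite(f"pics/{n}0.png",d["pixels"]);print(n,d["fx"],d["cx"],d["cy"],d["origin"],d["rotation"])
E
```

```text
pics
{'clock': 0.0, 'q': [-1.313, 0.424, 1.631, -0.0, 1.089, -0.019], 'joint_velocities': [-0.001, 0.002, 0.001, 0.001, -0.0, 0.002], 'tau': [0.0, -55.738, -28.175, -0.0, 0.007, 0.0], 'position': [0.171, -0.601, 0.231], 'tcp_rot': [-2.506, 1.893, 0.002], 'ft_force': [-1.554, 0.093, -1.105], 'torque': [-0.042, 0.055, -0.031], 'finger_gap': 1.0}
top 430.2029123999231 314.3126753402062 205.73628731598825 [0.56113073 0.07399811 1.15352541] [-2.20901656  2.16619652 -0.05876316]
side 506.9675735747111 315.27204318843144 201.97874059206862 [-0.01762555  0.92182682  0.74084878] [-0.7904796   2.35792363 -1.32524331]
```

View pics/top0.png

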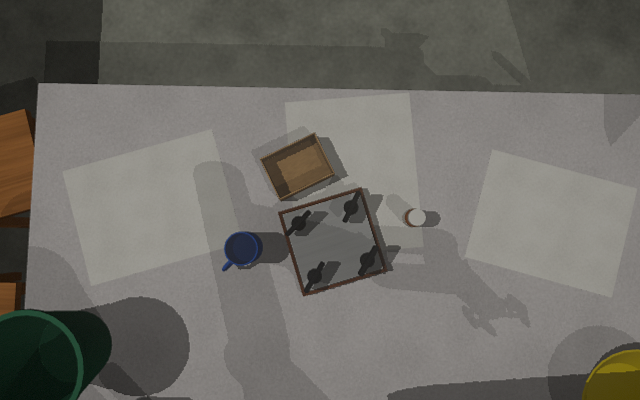

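View pics/side0.png

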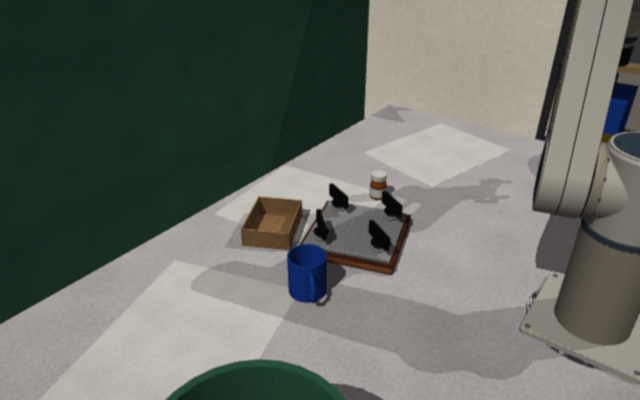

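Top view: press centred near (333,242), knobs at about (299,222), (351,208), (315,275) and (368,260). Mug at (242,250), box at (297,165), jar at (416,217). Now I'll locate the knobs.

```bash
cat >h.py <<'E'
import cv2,numpy as np
from scipy.spatial.transform import Rotation as R
def cam(d,s=None):
    if "mount" in d:
        T=np.eye(4);T[:3,:3]=R.from_rotvec(s["tcp_rot"]).as_matrix();T[:3,3]=s["position"];return T@d["mount"]
    T=np.eye(4);r=np.array(d["rotation"]);T[:3,:3]=R.from_rotvec(r).as_matrix() if r.size==3 else r;T[:3,3]=d["origin"];return T
def world(d,s=None):
    z=d["depth"];v,u=np.indices(z.shape);P=np.stack([(u-d["cx"])/d["fx"]*z,(v-d["cy"])/d["fy"]*z,z],-1)
    T=cam(d,s);return P@T[:3,:3].T+T[:3,3]
def bars(d,s=None,zmin=.065,lo=None):
    """bar tops: dark pixels standing above the plate"""
    W=world(d,s);g=d["pixels"].max(2);m=((g<70)&(W[...,2]>zmin)&(W[...,2]<.11)&(d["depth"]>0)).astype(np.uint8)
    n,l,st,c=cv2.connectedComponentsWithStats(m);out=[]
    for i in range(1,n):
        if st[i,4]<25: continue
        p=W[l==i];zt=np.percentile(p[:,2],90);q=p[p[:,2]>zt-.006]
        (x,y),(w,h),a=cv2.minAreaRect((q[:,:2]*1000).astype(np.float32));
        B=q[:,:2]-q[:,:2].mean(0);e=np.linalg.svd(B,full_matrices=False)[2][0]
        out.append((c[i].round().tolist(),st[i,4],round(x/1000,4),round(y/1000,4),round(zt,4),round(float(np.arctan2(e[1],e[0])%np.pi),3),round(w),round(h)))
    return out
E
python3 - <<'E'
from h import *
for n in("top","side"):
    d=dict(np.load(n+".npz"))
    for b in bars(d):print(n,*b)
d=dict(np.load("top.npz"));W=world(d)
for n,(u,v) in dict(plate=(333,242),mug=(242,250),jar=(416,217),box=(297,165)).items():print(n,W[v,u].round(3))
E
```

```text
top [351.0, 206.0] 172 0.6265 -0.0112 0.0932 2.714 12 82
top [297.0, 223.0] 173 0.5829 0.1222 0.0931 2.379 11 80
top [256.0, 244.0] 54 0.525 0.2289 0.0933 0.281 71 19
top [231.0, 251.0] 85 0.5104 0.2801 0.0928 0.22 75 34
top [368.0, 260.0] 207 0.4936 -0.0542 0.0951 2.627 12 83
top [314.0, 277.0] 183 0.4509 0.0783 0.0928 2.615 12 82
top [93.0, 338.0] 451 0.2838 0.6244 0.106 0.452 186 53
top [30.0, 367.0] 1541 0.2274 0.747 0.1052 0.452 206 106
side [164.0, 88.0] 4081 1.6607 -0.7057 0.1054 1.57 2132 28
side [554.0, 79.0] 94 0.4454 -1.2903 0.1043 0.627 41 20
side [607.0, 135.0] 30 0.1598 -0.8534 0.0727 2.971 20 27
side [339.0, 195.0] 212 0.627 -0.0078 0.0937 2.718 10 82
side [391.0, 203.0] 272 0.4944 -0.0518 0.0954 2.618 13 84
side [321.0, 224.0] 186 0.5804 0.1258 0.0945 2.392 11 80
side [379.0, 234.0] 309 0.4503 0.0801 0.0936 2.628 12 86
side [294.0, 254.0] 107 0.5511 0.2681 0.0917 1.714 10 50
side [320.0, 270.0] 132 0.4789 0.2669 0.0905 1.582 50 5
side [565.0, 288.0] 157 0.0625 0.0297 0.1051 2.055 4 45
side [636.0, 314.0] 41 -0.0609 0.0269 0.096 1.189 8 2
plate [0.535 0.032 0.033]
mug [0.508 0.273 0.001]
jar [ 0.603 -0.174  0.072]
box [0.739 0.131 0.007]
```

```bash
cat >>h.py <<'E'
K={1:(.6269,-.0089,1.144),2:(.5824,.1238,.814),3:(.4942,-.0534,1.051),4:(.4497,.0793,1.049)}
def plan(x,y,z,th):
    from plant import state
    s=state();Rm=R.from_rotvec(s["tcp_rot"]).as_matrix()
    t=Rm.T@(np.array([x,y,z])-s["position"])/.2
    G=np.array([[np.cos(th),np.sin(th),0],[np.sin(th),-np.cos(th),0],[0,0,-1]])
    r=R.from_matrix(Rm.T@G).as_rotvec()/(np.pi/2)
    print("pos",np.round(s["position"],4),"th",round(float(np.arctan2(Rm[1,0],Rm[0,0])),3),"clk",round(s["clock"],2),"q6",round(s["q"][5],2),"F",np.round(s["ft_force"],1),"M",np.round(s["torque"],3),"gap",round(s["finger_gap"],3))
    print("d",t.round(3),"r",r.round(4))
E
python3 -c "
from h import *
plan(.6269,-.0089,.2,1.144)"
```

```text
pos [ 0.1707 -0.6007  0.2306] th -1.294 clk 0.1 q6 -0.02 F [-0.5  0.1 -0.8] M [ 0.001 -0.007 -0.007] gap 1.002
d [-2.223 -3.003  0.156] r [-1.1000e-03  4.0000e-04 -1.5521e+00]
```

Emit:
send_rows(
  targets=[
    {"dx":-0.7,"dy":-0.95,"dz":0,"rz":-0.47,"fingers":0.2},
    {"dx":-0.7,"dy":-0.95,"dz":0,"rz":-0.47,"fingers":0.2},
    {"dx":-0.7,"dy":-0.95,"dz":0,"rz":-0.47,"fingers":0.2},
    {"dx":-0.7,"dy":-0.95,"dz":0,"rz":-0.47,"fingers":0.2},
    {"dx":-0.7,"dy":-0.95,"dz":0,"rz":-0.47,"fingers":0.2},
  ],
)

```text
$.targets[0]: bad value
```

```bash
cd .;python3 -c "
from h import *
plan(.6269,-.0089,.2,1.144)"
```

```text
pos [ 0.1707 -0.6007  0.2306] th -1.294 clk 0.1 q6 -0.02 F [-0.5  0.1 -0.8] M [ 0.001 -0.007 -0.007] gap 1.002
d [-2.223 -3.003  0.156] r [-1.1000e-03  4.0000e-04 -1.5521e+00]
```

Emit:
send_rows(
  targets=[
    {"dx":-0.7,"dy":-0.95,"dz":0,"rx":0,"ry":0,"rz":-0.47,"fingers":0.2},
    {"dx":-0.7,"dy":-0.95,"dz":0,"rx":0,"ry":0,"rz":-0.47,"fingers":0.2},
    {"dx":-0.7,"dy":-0.95,"dz":0,"rx":0,"ry":0,"rz":-0.47,"fingers":0.2},
    {"dx":-0.7,"dy":-0.95,"dz":0,"rx":0,"ry":0,"rz":-0.47,"fingers":0.2},
    {"dx":-0.7,"dy":-0.95,"dz":0,"rx":0,"ry":0,"rz":-0.47,"fingers":0.2},
  ],
)

```text
clock: 0.6
position: [0.3163, -0.412, 0.231]
tcp_rot: [-3.023, 0.851, 0.001]
ft_force: [0.2, -0.4, -0.3]
finger_gap: 0.6
```

```bash
cd .;python3 -c "
from h import *
plan(.6269,-.0089,.2,1.144)"
```

```text
pos [ 0.3163 -0.412   0.231 ] th -0.549 clk 0.6 q6 -0.39 F [ 0.2 -0.4 -0.3] M [-0.044 -0.034 -0.019] gap 0.6
d [ 0.273 -2.53   0.157] r [-8.0000e-04  0.0000e+00 -1.0778e+00]
```

Emit:
send_rows(
  targets=[
    {"dx":0.1,"dy":-1,"dz":0,"rx":0,"ry":0,"rz":-0.47,"fingers":0.2},
    {"dx":0.1,"dy":-1,"dz":0,"rx":0,"ry":0,"rz":-0.47,"fingers":0.2},
    {"dx":0.1,"dy":-1,"dz":0,"rx":0,"ry":0,"rz":-0.47,"fingers":0.2},
    {"dx":0.1,"dy":-1,"dz":0,"rx":0,"ry":0,"rz":-0.47,"fingers":0.2},
    {"dx":0.1,"dy":-1,"dz":0,"rx":0,"ry":0,"rz":-0.47,"fingers":0.2},
  ],
)

```text
clock: 1.1
position: [0.4405, -0.251, 0.2312]
tcp_rot: [-3.126, -0.304, -0.001]
ft_force: [-0.6, -0.2, 0.1]
finger_gap: 0.602
```

```bash
cd .;python3 -c "
from h import *
plan(.6269,-.0089,.18,1.144)"
```

```text
pos [ 0.4405 -0.251   0.2312] th 0.194 clk 1.1 q6 -0.74 F [-0.6 -0.2  0.1] M [-0.028 -0.016 -0.014] gap 0.602
d [ 1.148 -1.008  0.258] r [-3.000e-04 -8.000e-04 -6.047e-01]
```

Emit:
send_rows(
  targets=[
    {"dx":0.95,"dy":-0.83,"dz":0.2,"rx":0,"ry":0,"rz":-0.47,"fingers":0.2},
    {"dx":0.95,"dy":-0.83,"dz":0.2,"rx":0,"ry":0,"rz":-0.47,"fingers":0.2},
    {"dx":0.95,"dy":-0.83,"dz":0.2,"rx":0,"ry":0,"rz":-0.47,"fingers":0.2},
    {"dx":0.95,"dy":-0.83,"dz":0.2,"rx":0,"ry":0,"rz":-0.47,"fingers":0.2},
    {"dx":0.95,"dy":-0.83,"dz":0.2,"rx":0,"ry":0,"rz":-0.47,"fingers":0.2},
  ],
)

```text
clock: 1.6
position: [0.592, -0.0599, 0.1916]
tcp_rot: [-2.81, -1.404, 0.001]
ft_force: [1.7, -1.2, 0.3]
finger_gap: 0.6
```

```bash
cd .;python3 -c "
from h import *
plan(.6269,-.0089,.18,1.144)"
```

```text
pos [ 0.592  -0.0599  0.1916] th 0.927 clk 1.6 q6 -1.05 F [ 1.7 -1.2  0.3] M [ 0.02  -0.027 -0.014] gap 0.6
d [ 0.309 -0.013  0.058] r [-0.0003  0.0002 -0.1382]
```

Emit:
send_rows(
  targets=[
    {"dx":0.28,"dy":0,"dz":0,"rx":0,"ry":0,"rz":-0.135,"fingers":0.2},
    {"dx":0.28,"dy":0,"dz":0,"rx":0,"ry":0,"rz":-0.135,"fingers":0.2},
    {"dx":0.28,"dy":0,"dz":0,"rx":0,"ry":0,"rz":-0.135,"fingers":0.2},
    {"dx":0.28,"dy":0,"dz":0,"rx":0,"ry":0,"rz":-0.135,"fingers":0.2},
  ],
)

```text
clock: 2.0
position: [0.6243, -0.0173, 0.1916]
tcp_rot: [-2.652, -1.683, 0.002]
ft_force: [0.1, -0.5, -1.5]
finger_gap: 0.596
```

```bash
cd .;python3 - <<'E'
from h import *
from plant import *
plan(.6269,-.0089,.066,1.144)
s=state();d=snapshot("wrist");np.savez("w1.npz",**d);cv2.imwrite("pics/w1.png",d["pixels"])
for b in bars(d,s):print(*b)
E
```

```text
pos [ 0.6243 -0.0173  0.1916] th 1.131 clk 2.0 q6 -1.18 F [ 0.1 -0.5 -1.5] M [-0.033  0.01   0.004] gap 0.596
d [ 0.044 -0.005  0.628] r [-0.0008  0.0005 -0.0081]
[187.0, 56.0] 3442 0.4993 -0.057 0.0932 2.63 13 70
[478.0, 59.0] 3659 0.5843 0.1205 0.0913 2.392 12 78
[328.0, 194.0] 1807 0.6255 -0.0099 0.0915 2.716 12 83
```

View pics/w1.png

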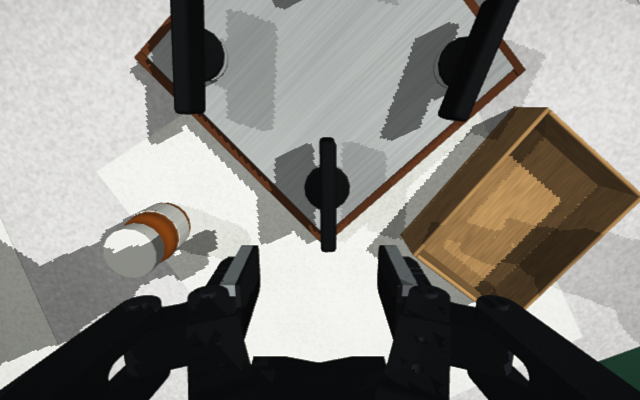

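Wrist view: the knob's bar is centred at (328,194), upright between the jaws, with its yaw at 2.716 confirmed. The jar (145,240) and the box are clear.

Emit:
send_rows(
  targets=[
    {"dx":0.038,"dy":0,"dz":0.25,"rx":0,"ry":0,"rz":-0.008,"fingers":0.2},
    {"dx":0.038,"dy":0,"dz":0.45,"rx":0,"ry":0,"rz":-0.008,"fingers":0.2},
    {"dx":0.038,"dy":0,"dz":0.63,"rx":0,"ry":0,"rz":-0.008,"fingers":0.2},
    {"dx":0.038,"dy":0,"dz":0.63,"rx":0,"ry":0,"rz":-0.008,"fingers":0.2},
    {"dx":0.038,"dy":0,"dz":0.63,"rx":0,"ry":0,"rz":-0.008,"fingers":-1},
  ],
  newtons=60,
)

```text
clock: 2.55
position: [0.6279, -0.0113, 0.0665]
tcp_rot: [-2.642, -1.699, 0.001]
ft_force: [0.5, 0.1, -0.5]
finger_gap: 0.444
```

Emit:
send_rows(
  targets=[
    {"dx":0,"dy":0,"dz":0,"rx":0,"ry":0,"rz":0,"fingers":-1},
    {"dx":0,"dy":0,"dz":0,"rx":0,"ry":0,"rz":0,"fingers":-1},
    {"dx":0,"dy":0,"dz":0,"rx":0,"ry":0,"rz":0,"fingers":-1},
  ],
)

```text
clock: 2.85
position: [0.6296, -0.0113, 0.0689]
tcp_rot: [2.638, 1.701, 0.003]
ft_force: [-0.8, -5.1, 5.4]
finger_gap: 0.125
```

```bash
cd .;python3 - <<'E'
from h import *
plan(.6262,-.0094,.065,1.144)
E
```

```text
pos [ 0.6296 -0.0113  0.0689] th 1.146 clk 2.85 q6 -1.18 F [-0.8 -5.1  5.4] M [-0.93   0.313 -0.062] gap 0.125
d [ 0.002 -0.02   0.019] r [ 0.0024 -0.0001  0.001 ]
```

Emit:
send_rows(
  targets=[
    {"dx":0,"dy":0,"dz":0.002,"rx":0,"ry":0,"rz":0.09,"fingers":-1},
    {"dx":0,"dy":0,"dz":0.005,"rx":0,"ry":0,"rz":0.18,"fingers":-1},
    {"dx":0,"dy":0,"dz":0.007,"rx":0,"ry":0,"rz":0.27,"fingers":-1},
  ],
)

```text
clock: 3.15
position: [0.629, -0.0121, 0.0674]
tcp_rot: [2.939, 1.1, 0.002]
ft_force: [-4.2, -9.6, 7.6]
finger_gap: 0.125
```

```bash
cd .;python3 - <<'E'
from h import *
plan(.6262,-.0094,.065,1.144)
E
```

```text
pos [ 0.629  -0.0121  0.0674] th 0.716 clk 3.15 q6 -0.75 F [-4.2 -9.6  7.6] M [-1.915  0.771  0.063] gap 0.125
d [-0.002 -0.02   0.012] r [ 0.0021  0.0005 -0.2723]
```

Emit:
send_rows(
  targets=[
    {"dx":-0.01,"dy":0.005,"dz":-0.005,"rx":0,"ry":0,"rz":0.09,"fingers":-1},
    {"dx":-0.02,"dy":0.008,"dz":-0.005,"rx":0,"ry":0,"rz":0.18,"fingers":-1},
  ],
)

```text
clock: 3.35
position: [0.6277, -0.0141, 0.0671]
tcp_rot: [3.068, 0.673, 0.006]
ft_force: [4.6, 6.2, -9.9]
finger_gap: 0.126
```

```bash
cd .;python3 - <<'E'
from h import *
plan(.6262,-.0094,.065,1.144)
E
```

```text
pos [ 0.6277 -0.0141  0.0671] th 0.432 clk 3.35 q6 -0.47 F [ 4.6  6.2 -9.9] M [ 1.112 -0.911  0.108] gap 0.126
d [ 0.003 -0.024  0.011] r [ 0.0016 -0.002  -0.4532]
```

Emit:
send_rows(
  targets=[
    {"dx":0.008,"dy":-0.003,"dz":0.008,"rx":0,"ry":0,"rz":0.09,"fingers":-1},
    {"dx":0.008,"dy":-0.003,"dz":0.01,"rx":0,"ry":0,"rz":0.18,"fingers":-1},
  ],
)

```text
clock: 3.55
position: [0.6276, -0.0136, 0.0661]
tcp_rot: [3.131, 0.237, 0.001]
ft_force: [-6.9, -4.1, 8.5]
finger_gap: 0.126
```

```bash
cd .;python3 - <<'E'
from h import *
plan(.6262,-.0094,.065,1.144)
E
```

```text
pos [ 0.6276 -0.0136  0.0661] th 0.151 clk 3.55 q6 -0.19 F [-6.9 -4.1  8.5] M [-0.855  1.095  0.284] gap 0.126
d [-0.004 -0.022  0.006] r [ 9.000e-04  3.000e-04 -6.321e-01]
```

Emit:
send_rows(
  targets=[
    {"dx":0,"dy":0,"dz":0,"rx":0,"ry":0,"rz":0,"fingers":0.2},
    {"dx":0,"dy":0,"dz":0,"rx":0,"ry":0,"rz":0,"fingers":0.2},
    {"dx":0,"dy":0,"dz":0,"rx":0,"ry":0,"rz":0,"fingers":0.2},
    {"dx":0,"dy":0,"dz":-0.25,"rx":0,"ry":0,"rz":0,"fingers":0.2},
    {"dx":0,"dy":0,"dz":-0.45,"rx":0,"ry":0,"rz":0,"fingers":0.2},
  ],
)

```text
clock: 4.05
position: [0.6272, -0.0127, 0.1544]
tcp_rot: [-3.132, -0.247, 0.003]
ft_force: [0.6, 0.3, 1.8]
finger_gap: 0.599
```

```bash
cd .;python3 - <<'E'
from h import *
plan(.4501,.0793,.155,1.049)
E
```

```text
pos [ 0.6272 -0.0127  0.1544] th 0.157 clk 4.05 q6 -0.2 F [0.6 0.3 1.8] M [-0.03  -0.039 -0.026] gap 0.599
d [-0.803 -0.593 -0.002] r [-0.0008  0.0008 -0.5676]
```

Emit:
send_rows(
  targets=[
    {"dx":-0.8,"dy":-0.6,"dz":0,"rx":0,"ry":0,"rz":-0.568,"fingers":0.2},
    {"dx":-0.8,"dy":-0.6,"dz":0,"rx":0,"ry":0,"rz":-0.568,"fingers":0.2},
    {"dx":-0.8,"dy":-0.6,"dz":0,"rx":0,"ry":0,"rz":-0.568,"fingers":0.2},
    {"dx":-0.8,"dy":-0.6,"dz":0,"rx":0,"ry":0,"rz":-0.568,"fingers":0.2},
    {"dx":-0.8,"dy":-0.6,"dz":0,"rx":0,"ry":0,"rz":-0.568,"fingers":0.2},
  ],
)

```text
clock: 4.55
position: [0.4444, 0.0822, 0.1533]
tcp_rot: [-2.816, -1.388, 0.008]
ft_force: [-0.7, -0.4, -0.2]
finger_gap: 0.604
```

Emit:
send_rows(
  targets=[
    {"dx":0,"dy":0,"dz":0,"rx":0,"ry":0,"rz":-0.08,"fingers":0.2},
    {"dx":0,"dy":0,"dz":0,"rx":0,"ry":0,"rz":-0.09,"fingers":0.2},
    {"dx":0,"dy":0,"dz":0,"rx":0,"ry":0,"rz":-0.09,"fingers":0.2},
  ],
)

```text
clock: 4.85
position: [0.4512, 0.0809, 0.154]
tcp_rot: [2.722, 1.568, 0.001]
ft_force: [0.4, 0.6, 0.9]
finger_gap: 0.605
```

```bash
cd .;python3 - <<'E'
from h import *
from plant import *
s=state();d=snapshot("wrist")
for b in bars(d,s):print(*b)
plan(.4501,.0793,.066,1.049)
E
```

```text
[314.0, 209.0] 2412 0.4489 0.0795 0.0911 2.62 11 83
[573.0, 213.0] 72 0.5343 0.2233 0.0908 0.46 8 0
[470.0, 290.0] 757 0.5532 0.1452 0.089 1.922 9 18
[181.0, 295.0] 241 0.457 -0.0334 0.0863 1.042 10 2
[182.0, 382.0] 336 0.5091 -0.0639 0.0934 2.554 9 29
[454.0, 377.0] 235 0.6053 0.1055 0.0913 2.604 10 23
pos [0.4512 0.0808 0.1539] th 1.045 clk 4.9 q6 -0.89 F [ 0.5 -0.8 -0.2] M [0.037 0.02  0.035] gap 0.599
d [-0.01  -0.001  0.44 ] r [ 0.0002 -0.0002 -0.0027]
```

Emit:
send_rows(
  targets=[
    {"dx":-0.011,"dy":-0.003,"dz":0.24,"rx":0,"ry":0,"rz":0,"fingers":0.2},
    {"dx":-0.011,"dy":-0.003,"dz":0.44,"rx":0,"ry":0,"rz":0,"fingers":0.2},
    {"dx":-0.011,"dy":-0.003,"dz":0.44,"rx":0,"ry":0,"rz":0,"fingers":-1},
    {"dx":-0.011,"dy":-0.003,"dz":0.44,"rx":0,"ry":0,"rz":0,"fingers":-1},
    {"dx":-0.011,"dy":-0.003,"dz":0.44,"rx":0,"ry":0,"rz":0,"fingers":-1},
  ],
)

```text
clock: 5.4
position: [0.4502, 0.0792, 0.0673]
tcp_rot: [2.72, 1.57, 0.002]
ft_force: [-2.4, -3.7, -1.9]
finger_gap: 0.123
```

Emit:
send_rows(
  targets=[
    {"dx":0,"dy":0,"dz":0,"rx":0,"ry":0,"rz":0,"fingers":-1},
    {"dx":0,"dy":0,"dz":0,"rx":0,"ry":0,"rz":0,"fingers":-1},
  ],
)

```text
clock: 5.6
position: [0.4501, 0.0792, 0.0672]
tcp_rot: [2.72, 1.57, 0.003]
ft_force: [-0.7, -2.7, 1.5]
finger_gap: 0.125
```

```bash
cd .;python3 - <<'E'
from h import *
plan(.4495,.0795,.065,1.049)
E
```

```text
pos [0.4501 0.0792 0.0672] th 1.047 clk 5.6 q6 -0.9 F [-0.7 -2.7  1.5] M [-0.605  0.102 -0.024] gap 0.125
d [ 0.    -0.003  0.011] r [ 0.0013 -0.0009 -0.0012]
```

Well centred. Turning.

Emit:
send_rows(
  targets=[
    {"dx":0,"dy":0,"dz":0.0025,"rx":0,"ry":0,"rz":0.09,"fingers":-1},
    {"dx":0,"dy":0,"dz":0.005,"rx":0,"ry":0,"rz":0.18,"fingers":-1},
    {"dx":0,"dy":0,"dz":0.0075,"rx":0,"ry":0,"rz":0.27,"fingers":-1},
  ],
)

```text
clock: 5.9
position: [0.4501, 0.0791, 0.0657]
tcp_rot: [2.992, 0.955, 0.003]
ft_force: [-2.7, -4.7, 6.1]
finger_gap: 0.128
```

```bash
cd .;python3 - <<'E'
from h import *
plan(.4495,.0795,.065,1.049)
E
```

```text
pos [0.4501 0.0791 0.0657] th 0.618 clk 5.9 q6 -0.47 F [-2.7 -4.7  6.1] M [-0.846  0.371  0.087] gap 0.128
d [-0.001 -0.003  0.003] r [ 0.0011 -0.001  -0.2746]
```

Emit:
send_rows(
  targets=[
    {"dx":-0.003,"dy":0.0,"dz":0.001,"rx":0,"ry":0,"rz":0.09,"fingers":-1},
    {"dx":-0.003,"dy":0,"dz":0.003,"rx":0,"ry":0,"rz":0.18,"fingers":-1},
  ],
)

```text
clock: 6.1
position: [0.45, 0.0789, 0.0651]
tcp_rot: [3.097, 0.524, 0.005]
ft_force: [-0.4, -2.4, 4.9]
finger_gap: 0.127
```

```bash
cd .;python3 - <<'E'
from h import *
plan(.4495,.0795,.065,1.049)
E
```

```text
pos [0.45   0.0789 0.0651] th 0.335 clk 6.1 q6 -0.19 F [-0.4 -2.4  4.9] M [-0.609  0.145  0.244] gap 0.127
d [-0.001 -0.004  0.001] r [ 0.0012 -0.0016 -0.4545]
```

Emit:
send_rows(
  targets=[
    {"dx":0,"dy":0,"dz":0,"rx":0,"ry":0,"rz":0,"fingers":0.2},
    {"dx":0,"dy":0,"dz":0,"rx":0,"ry":0,"rz":0,"fingers":0.2},
    {"dx":0,"dy":0,"dz":0,"rx":0,"ry":0,"rz":0,"fingers":0.2},
    {"dx":0,"dy":0,"dz":-0.25,"rx":0,"ry":0,"rz":0,"fingers":0.2},
    {"dx":0,"dy":0,"dz":-0.45,"rx":0,"ry":0,"rz":0,"fingers":0.2},
  ],
)

```text
clock: 6.6
position: [0.4479, 0.0789, 0.1538]
tcp_rot: [-3.095, -0.535, 0.006]
ft_force: [0.9, 1.2, -0.4]
finger_gap: 0.6
```

```bash
cd .;python3 - <<'E'
from h import *
plan(.5820,.1235,.155,.817)
E
```

```text
pos [0.4479 0.0789 0.1538] th 0.342 clk 6.6 q6 -0.19 F [ 0.9  1.2 -0.4] M [-0.003 -0.001 -0.077] gap 0.6
d [ 0.706  0.015 -0.009] r [-0.0011  0.0021 -0.3021]
```

Emit:
send_rows(
  targets=[
    {"dx":0.7,"dy":0.015,"dz":0,"rx":0,"ry":0,"rz":-0.302,"fingers":0.2},
    {"dx":0.7,"dy":0.015,"dz":0,"rx":0,"ry":0,"rz":-0.302,"fingers":0.2},
    {"dx":0.7,"dy":0.015,"dz":0,"rx":0,"ry":0,"rz":-0.302,"fingers":0.2},
    {"dx":0.7,"dy":0.015,"dz":0,"rx":0,"ry":0,"rz":-0.302,"fingers":0.2},
    {"dx":0.7,"dy":0.015,"dz":0,"rx":0,"ry":0,"rz":-0.302,"fingers":0.2},
  ],
)

```text
clock: 7.1
position: [0.5816, 0.123, 0.1531]
tcp_rot: [-2.883, -1.247, 0.002]
ft_force: [-1.5, 1.0, -0.2]
finger_gap: 0.594
```

```bash
cd .;python3 - <<'E'
from h import *
from plant import *
snapshot("top")
s=state();d=snapshot("wrist")
for b in bars(d,s)[:3]:print(*b)
plan(.5820,.1235,.066,.817)
E
```

```text
[404.0, 43.0] 561 0.5417 0.2296 0.0908 0.662 34 4
[119.0, 105.0] 5251 0.4502 0.0798 0.0887 1.89 13 83
[321.0, 213.0] 2470 0.5825 0.123 0.0915 2.393 12 84
pos [0.5803 0.1225 0.1531] th 0.814 clk 7.2 q6 -0.63 F [-1.1 -0.5  0.6] M [-0.027 -0.041 -0.021] gap 0.602
d [0.01  0.003 0.436] r [-0.0008  0.0011 -0.0018]
```

Emit:
send_rows(
  targets=[
    {"dx":0.009,"dy":0.005,"dz":0.24,"rx":0,"ry":0,"rz":-0.004,"fingers":0.2},
    {"dx":0.009,"dy":0.005,"dz":0.44,"rx":0,"ry":0,"rz":-0.004,"fingers":0.2},
    {"dx":0.009,"dy":0.005,"dz":0.44,"rx":0,"ry":0,"rz":-0.004,"fingers":-1},
    {"dx":0.009,"dy":0.005,"dz":0.44,"rx":0,"ry":0,"rz":-0.004,"fingers":-1},
    {"dx":0.009,"dy":0.005,"dz":0.44,"rx":0,"ry":0,"rz":-0.004,"fingers":-1},
  ],
)

```text
clock: 7.7
position: [0.5837, 0.123, 0.0675]
tcp_rot: [2.88, 1.254, 0.0]
ft_force: [-5.0, -6.1, 0.1]
finger_gap: 0.128
```

Emit:
send_rows(
  targets=[
    {"dx":0,"dy":0,"dz":0,"rx":0,"ry":0,"rz":0,"fingers":-1},
    {"dx":0,"dy":0,"dz":0,"rx":0,"ry":0,"rz":0,"fingers":-1},
  ],
)

```text
clock: 7.9
position: [0.5837, 0.1229, 0.0674]
tcp_rot: [2.88, 1.253, 0.001]
ft_force: [-4.0, -4.3, 2.7]
finger_gap: 0.125
```

Emit:
send_rows(
  targets=[
    {"dx":0,"dy":0,"dz":0.0015,"rx":0,"ry":0,"rz":0.09,"fingers":-1},
    {"dx":0,"dy":0,"dz":0.004,"rx":0,"ry":0,"rz":0.18,"fingers":-1},
    {"dx":0,"dy":0,"dz":0.006,"rx":0,"ry":0,"rz":0.27,"fingers":-1},
  ],
)

```text
clock: 8.2
position: [0.5836, 0.1228, 0.066]
tcp_rot: [3.081, 0.611, 0.001]
ft_force: [-4.7, -4.8, 2.0]
finger_gap: 0.128
```

```bash
cd .;python3 - <<'E'
from h import *
plan(.5825,.123,.065,.817)
E
```

```text
pos [0.5836 0.1228 0.066 ] th 0.391 clk 8.2 q6 -0.2 F [-4.7 -4.8  2. ] M [-0.978  0.606  0.041] gap 0.128
d [-0.005 -0.003  0.005] r [ 0.0005 -0.     -0.271 ]
```

Emit:
send_rows(
  targets=[
    {"dx":-0.003,"dy":0.0,"dz":0.002,"rx":0,"ry":0,"rz":0.09,"fingers":-1},
    {"dx":-0.003,"dy":0,"dz":0.004,"rx":0,"ry":0,"rz":0.18,"fingers":-1},
  ],
)

```text
clock: 8.4
position: [0.5835, 0.1226, 0.0653]
tcp_rot: [3.136, 0.171, 0.002]
ft_force: [-3.1, -4.3, 1.2]
finger_gap: 0.128
```

```bash
cd .;python3 - <<'E'
from h import *
plan(.5825,.123,.065,.817)
E
```

```text
pos [0.5835 0.1226 0.0653] th 0.109 clk 8.4 q6 0.08 F [-3.1 -4.3  1.2] M [-0.992  0.424  0.122] gap 0.128
d [-0.005 -0.002  0.002] r [ 0.0008 -0.0007 -0.4508]
```

Emit:
send_rows(
  targets=[
    {"dx":0,"dy":0.0,"dz":0.002,"rx":0,"ry":0,"rz":0.08,"fingers":-1},
    {"dx":0,"dy":0,"dz":0.004,"rx":0,"ry":0,"rz":0.16,"fingers":-1},
  ],
)

```text
clock: 8.6
position: [0.5835, 0.1225, 0.0647]
tcp_rot: [3.133, -0.222, 0.002]
ft_force: [-3.6, -5.0, 5.1]
finger_gap: 0.126
```

```bash
cd .;python3 - <<'E'
from h import *
plan(.5825,.123,.065,.817)
E
```

```text
pos [0.5835 0.1225 0.0647] th -0.141 clk 8.6 q6 0.33 F [-3.6 -5.   5.1] M [-1.099  0.598  0.312] gap 0.126
d [-0.005 -0.002 -0.001] r [ 8.000e-04 -6.000e-04 -6.101e-01]
```

Emit:
send_rows(
  targets=[
    {"dx":0,"dy":0,"dz":0,"rx":0,"ry":0,"rz":-0.05,"fingers":-1},
    {"dx":0,"dy":0,"dz":0,"rx":0,"ry":0,"rz":-0.05,"fingers":-1},
  ],
)

```text
clock: 8.8
position: [0.5835, 0.1226, 0.0649]
tcp_rot: [3.14, -0.088, 0.002]
ft_force: [-4.3, -5.0, 4.4]
finger_gap: 0.124
```

Emit:
send_rows(
  targets=[
    {"dx":0,"dy":0,"dz":0,"rx":0,"ry":0,"rz":0,"fingers":0.2},
    {"dx":0,"dy":0,"dz":0,"rx":0,"ry":0,"rz":0,"fingers":0.2},
    {"dx":0,"dy":0,"dz":0,"rx":0,"ry":0,"rz":0,"fingers":0.2},
    {"dx":0,"dy":0,"dz":-0.25,"rx":0,"ry":0,"rz":0,"fingers":0.2},
    {"dx":0,"dy":0,"dz":-0.45,"rx":0,"ry":0,"rz":0,"fingers":0.2},
  ],
)

```text
clock: 9.3
position: [0.5829, 0.1233, 0.1535]
tcp_rot: [3.14, -0.092, -0.002]
ft_force: [0.9, 0.6, -0.6]
finger_gap: 0.601
```

```bash
cd .;python3 - <<'E'
from h import *
plan(.4942,-.0534,.155,1.052)
E
```

```text
pos [0.5829 0.1233 0.1535] th -0.059 clk 9.3 q6 0.25 F [ 0.9  0.6 -0.6] M [ 0.018 -0.029  0.02 ] gap 0.601
d [-0.391  0.908 -0.007] r [-4.00e-04  1.00e-03 -7.07e-01]
```

Emit:
send_rows(
  targets=[
    {"dx":-0.391,"dy":0.908,"dz":0,"rx":0,"ry":0,"rz":-0.47,"fingers":0.2},
    {"dx":-0.391,"dy":0.908,"dz":0,"rx":0,"ry":0,"rz":-0.47,"fingers":0.2},
    {"dx":-0.391,"dy":0.908,"dz":0,"rx":0,"ry":0,"rz":-0.47,"fingers":0.2},
    {"dx":-0.391,"dy":0.908,"dz":0,"rx":0,"ry":0,"rz":-0.47,"fingers":0.2},
    {"dx":-0.391,"dy":0.908,"dz":0,"rx":0,"ry":0,"rz":-0.47,"fingers":0.2},
  ],
)

```text
clock: 9.8
position: [0.4922, -0.0564, 0.1531]
tcp_rot: [2.969, 1.027, -0.001]
ft_force: [0.8, 0.3, 0.6]
finger_gap: 0.595
```

Emit:
send_rows(
  targets=[
    {"dx":0,"dy":0,"dz":0,"rx":0,"ry":0,"rz":-0.09,"fingers":0.2},
    {"dx":0,"dy":0,"dz":0,"rx":0,"ry":0,"rz":-0.18,"fingers":0.2},
    {"dx":0,"dy":0,"dz":0,"rx":0,"ry":0,"rz":-0.237,"fingers":0.2},
    {"dx":0,"dy":0,"dz":0,"rx":0,"ry":0,"rz":-0.237,"fingers":0.2},
  ],
)

```text
clock: 10.2
position: [0.4948, -0.0535, 0.1532]
tcp_rot: [2.729, 1.556, 0.001]
ft_force: [0.3, 0.3, 0.5]
finger_gap: 0.599
```

```bash
cd .;python3 - <<'E'
from h import *
from plant import *
s=state();d=snapshot("wrist")
for b in bars(d,s)[:4]:print(*b)
plan(.4942,-.0534,.066,1.052)
E
```

```text
[466.0, 46.0] 3337 0.4521 0.0706 0.0889 1.874 12 66
[316.0, 208.0] 2504 0.4924 -0.0533 0.0933 2.633 12 83
[598.0, 200.0] 3119 0.5809 0.105 0.0883 1.555 49 13
[498.0, 292.0] 163 0.6138 0.0272 0.0787 1.404 7 2
pos [ 0.4948 -0.0535  0.1531] th 1.034 clk 10.25 q6 -1.17 F [0.5 0.2 0.4] M [-0.002  0.001  0.007] gap 0.596
d [-0.001 -0.003  0.436] r [ 0.0005 -0.0003 -0.0115]
```

Emit:
send_rows(
  targets=[
    {"dx":-0.003,"dy":-0.006,"dz":0.24,"rx":0,"ry":0,"rz":-0.013,"fingers":0.2},
    {"dx":-0.003,"dy":-0.006,"dz":0.43,"rx":0,"ry":0,"rz":-0.013,"fingers":0.2},
    {"dx":-0.003,"dy":-0.006,"dz":0.43,"rx":0,"ry":0,"rz":-0.013,"fingers":-1},
    {"dx":-0.003,"dy":-0.006,"dz":0.43,"rx":0,"ry":0,"rz":-0.013,"fingers":-1},
    {"dx":-0.003,"dy":-0.006,"dz":0.43,"rx":0,"ry":0,"rz":-0.013,"fingers":-1},
  ],
)

```text
clock: 10.75
position: [0.494, -0.0537, 0.0684]
tcp_rot: [2.713, 1.582, 0.002]
ft_force: [-4.0, -5.2, -1.3]
finger_gap: 0.12
```

Emit:
send_rows(
  targets=[
    {"dx":0,"dy":0,"dz":0,"rx":0,"ry":0,"rz":0,"fingers":-1},
    {"dx":0,"dy":0,"dz":0,"rx":0,"ry":0,"rz":0,"fingers":-1},
  ],
)

```text
clock: 10.95
position: [0.4939, -0.0538, 0.0683]
tcp_rot: [2.712, 1.582, 0.003]
ft_force: [-2.1, -4.0, 3.2]
finger_gap: 0.126
```

Emit:
send_rows(
  targets=[
    {"dx":0,"dy":0,"dz":0.0015,"rx":0,"ry":0,"rz":0.09,"fingers":-1},
    {"dx":0,"dy":0,"dz":0.004,"rx":0,"ry":0,"rz":0.18,"fingers":-1},
    {"dx":0,"dy":0,"dz":0.006,"rx":0,"ry":0,"rz":0.27,"fingers":-1},
  ],
)

```text
clock: 11.25
position: [0.4938, -0.054, 0.0668]
tcp_rot: [2.987, 0.968, 0.003]
ft_force: [-2.0, -5.5, 1.9]
finger_gap: 0.132
```

```bash
cd .;python3 - <<'E'
from h import *
plan(.4933,-.0534,.065,1.056)
E
```

```text
pos [ 0.4938 -0.054   0.0668] th 0.627 clk 11.25 q6 -0.76 F [-2.  -5.5  1.9] M [-1.007  0.274 -0.012] gap 0.132
d [-0.001 -0.004  0.009] r [ 0.0013 -0.0005 -0.2734]
```

Still loose; carry on.

Emit:
send_rows(
  targets=[
    {"dx":-0.002,"dy":0.0,"dz":0.002,"rx":0,"ry":0,"rz":0.09,"fingers":-1},
    {"dx":-0.002,"dy":0,"dz":0.0045,"rx":0,"ry":0,"rz":0.18,"fingers":-1},
  ],
)

```text
clock: 11.45
position: [0.4937, -0.0542, 0.0659]
tcp_rot: [3.094, 0.537, 0.004]
ft_force: [-0.5, -3.8, 0.6]
finger_gap: 0.128
```

```bash
cd .;python3 - <<'E'
from h import *
plan(.4933,-.0534,.065,1.056)
E
```

```text
pos [ 0.4937 -0.0542  0.0659] th 0.344 clk 11.45 q6 -0.48 F [-0.5 -3.8  0.6] M [-0.938  0.174  0.076] gap 0.128
d [-0.001 -0.004  0.004] r [ 0.0014 -0.0009 -0.4535]
```

Emit:
send_rows(
  targets=[
    {"dx":-0.001,"dy":0.0,"dz":0.002,"rx":0,"ry":0,"rz":0.09,"fingers":-1},
    {"dx":-0.001,"dy":0,"dz":0.004,"rx":0,"ry":0,"rz":0.17,"fingers":-1},
  ],
)

```text
clock: 11.65
position: [0.4936, -0.0542, 0.065]
tcp_rot: [3.138, 0.121, 0.004]
ft_force: [-0.5, -4.4, 1.6]
finger_gap: 0.124
```

```bash
cd .;python3 - <<'E'
from h import *
plan(.4933,-.0534,.065,1.056)
E
```

```text
pos [ 0.4936 -0.0542  0.065 ] th 0.077 clk 11.65 q6 -0.21 F [-0.5 -4.4  1.6] M [-0.931  0.095 -0.001] gap 0.124
d [-0.001 -0.004  0.   ] r [ 0.0014 -0.0012 -0.6233]
```

Emit:
send_rows(
  targets=[
    {"dx":0,"dy":0.0,"dz":0.0025,"rx":0,"ry":0,"rz":0.09,"fingers":-1},
    {"dx":0,"dy":0,"dz":0.005,"rx":0,"ry":0,"rz":0.18,"fingers":-1},
  ],
)

```text
clock: 11.85
position: [0.4936, -0.0543, 0.0643]
tcp_rot: [3.124, -0.322, 0.004]
ft_force: [-1.9, -5.3, 5.3]
finger_gap: 0.126
```

```bash
cd .;python3 - <<'E'
from h import *
plan(.4933,-.0534,.065,1.056)
E
```

```text
pos [ 0.4936 -0.0543  0.0643] th -0.206 clk 11.85 q6 0.07 F [-1.9 -5.3  5.3] M [-1.044  0.356  0.168] gap 0.126
d [-0.002 -0.004 -0.003] r [ 0.0013 -0.0013 -0.8031]
```

Emit:
send_rows(
  targets=[
    {"dx":0,"dy":0.0,"dz":0.001,"rx":0,"ry":0,"rz":0.09,"fingers":-1},
  ],
)

```text
clock: 11.95
position: [0.4935, -0.0543, 0.0641]
tcp_rot: [3.094, -0.542, 0.004]
ft_force: [-1.8, -6.5, 1.2]
finger_gap: 0.129
```

```bash
cd .;python3 - <<'E'
from h import *
plan(.4933,-.0534,.065,1.056)
E
```

```text
pos [ 0.4935 -0.0543  0.0641] th -0.347 clk 11.95 q6 0.21 F [-1.8 -6.5  1.2] M [-1.084  0.31   0.243] gap 0.129
d [-0.002 -0.004 -0.005] r [ 0.0012 -0.0013 -0.893 ]
```

Emit:
send_rows(
  targets=[
    {"dx":0,"dy":0,"dz":0,"rx":0,"ry":0,"rz":0,"fingers":0.2},
    {"dx":0,"dy":0,"dz":0,"rx":0,"ry":0,"rz":0,"fingers":0.2},
    {"dx":0,"dy":0,"dz":0,"rx":0,"ry":0,"rz":0,"fingers":0.2},
    {"dx":0,"dy":0,"dz":-0.25,"rx":0,"ry":0,"rz":0,"fingers":0.2},
    {"dx":0,"dy":0,"dz":-0.45,"rx":0,"ry":0,"rz":0,"fingers":0.2},
  ],
)

```text
clock: 12.45
position: [0.492, -0.0535, 0.153]
tcp_rot: [-3.096, 0.531, 0.005]
ft_force: [0.7, 0.4, -0.2]
finger_gap: 0.599
```

```bash
cd .;python3 - <<'E'
from h import *
plan(.6262,-.0094,.155,.155)
E
```

```text
pos [ 0.492  -0.0535  0.153 ] th -0.34 clk 12.45 q6 0.21 F [ 0.7  0.4 -0.2] M [-0.023 -0.064 -0.039] gap 0.599
d [ 0.559 -0.431 -0.012] r [-2.000e-04  1.900e-03 -3.149e-01]
```

Emit:
send_rows(
  targets=[
    {"dx":0.559,"dy":-0.431,"dz":0,"rx":0,"ry":0,"rz":-0.315,"fingers":0.2},
    {"dx":0.559,"dy":-0.431,"dz":0,"rx":0,"ry":0,"rz":-0.315,"fingers":0.2},
    {"dx":0.559,"dy":-0.431,"dz":0,"rx":0,"ry":0,"rz":-0.315,"fingers":0.2},
    {"dx":0.559,"dy":-0.431,"dz":0,"rx":0,"ry":0,"rz":-0.315,"fingers":0.2},
    {"dx":0.559,"dy":-0.431,"dz":0,"rx":0,"ry":0,"rz":-0.315,"fingers":0.2},
  ],
)

```text
clock: 12.95
position: [0.6274, -0.0093, 0.1524]
tcp_rot: [-3.132, -0.245, 0.0]
ft_force: [-0.2, 0.1, 0.4]
finger_gap: 0.6
```

```bash
cd .;python3 - <<'E'
from h import *
from plant import *
snapshot("top")
s=state();d=snapshot("wrist");cv2.imwrite("pics/w2.png",d["pixels"])
for b in bars(d,s)[:4]:print(*b)
plan(.6262,-.0094,.066,.155)
E
```

```text
[44.0, 46.0] 4390 0.4559 0.0627 0.0886 1.89 13 49
[269.0, 26.0] 1461 0.5815 0.0944 0.0888 1.491 27 12
[318.0, 210.0] 2400 0.6259 -0.0098 0.0885 1.739 12 83
[113.0, 242.0] 3459 0.4935 -0.0533 0.0886 1.223 84 13
pos [ 0.6259 -0.0099  0.1524] th 0.153 clk 13.05 q6 -0.19 F [-1.  -1.1  0.1] M [-0.03   0.014 -0.004] gap 0.599
d [ 0.002 -0.002  0.432] r [-0.0002  0.0008 -0.0015]
```

Wrist numbers: all four bar tops are now at z of about 0.0885, so the nips look even. Second pass starts on this knob.

Emit:
send_rows(
  targets=[
    {"dx":0,"dy":0,"dz":0.24,"rx":0,"ry":0,"rz":-0.008,"fingers":0.2},
    {"dx":0,"dy":0,"dz":0.445,"rx":0,"ry":0,"rz":-0.008,"fingers":0.2},
    {"dx":0,"dy":0,"dz":0.445,"rx":0,"ry":0,"rz":-0.008,"fingers":-1},
    {"dx":0,"dy":0,"dz":0.445,"rx":0,"ry":0,"rz":-0.008,"fingers":-1},
    {"dx":0,"dy":0,"dz":0.445,"rx":0,"ry":0,"rz":-0.008,"fingers":-1},
  ],
  newtons=80,
)

```text
clock: 13.55
position: [0.627, -0.0102, 0.0658]
tcp_rot: [3.131, 0.26, 0.001]
ft_force: [-1.7, -0.7, 2.3]
finger_gap: 0.124
```

Emit:
send_rows(
  targets=[
    {"dx":0,"dy":0,"dz":0,"rx":0,"ry":0,"rz":0,"fingers":-1},
    {"dx":0,"dy":0,"dz":0,"rx":0,"ry":0,"rz":0,"fingers":-1},
  ],
)

```text
clock: 13.75
position: [0.627, -0.0102, 0.0656]
tcp_rot: [3.13, 0.26, 0.002]
ft_force: [-5.4, -1.6, 6.4]
finger_gap: 0.122
```

Emit:
send_rows(
  targets=[
    {"dx":0,"dy":0,"dz":0.001,"rx":0,"ry":0,"rz":0.08,"fingers":-1},
  ],
)

```text
clock: 13.85
position: [0.627, -0.0102, 0.0654]
tcp_rot: [3.141, 0.062, 0.002]
ft_force: [-4.5, -1.4, 7.8]
finger_gap: 0.122
```

```bash
cd .;python3 - <<'E'
from h import *
plan(.6259,-.0098,.065,.155)
E
```

```text
pos [ 0.627  -0.0102  0.0654] th 0.039 clk 13.85 q6 -0.07 F [-4.5 -1.4  7.8] M [-0.229  0.943  0.355] gap 0.122
d [-0.006 -0.002  0.002] r [ 0.0003 -0.0006 -0.0737]
```

Emit:
send_rows(
  targets=[
    {"dx":-0.003,"dy":0,"dz":0.0,"rx":0,"ry":0,"rz":0.09,"fingers":-1},
    {"dx":-0.003,"dy":0,"dz":0.002,"rx":0,"ry":0,"rz":0.18,"fingers":-1},
    {"dx":-0.003,"dy":0,"dz":0.004,"rx":0,"ry":0,"rz":0.27,"fingers":-1},
  ],
)

```text
clock: 14.15
position: [0.6271, -0.0104, 0.0645]
tcp_rot: [3.082, -0.606, 0.004]
ft_force: [-2.7, -2.6, 5.1]
finger_gap: 0.124
```

```bash
cd .;python3 - <<'E'
from h import *
plan(.6259,-.0098,.065,.155)
E
```

```text
pos [ 0.6271 -0.0104  0.0645] th -0.389 clk 14.15 q6 0.35 F [-2.7 -2.6  5.1] M [-0.508  0.65   0.372] gap 0.124
d [-0.007 -0.    -0.002] r [ 0.0004 -0.0015 -0.3461]
```

Emit:
send_rows(
  targets=[
    {"dx":0,"dy":0,"dz":0.002,"rx":0,"ry":0,"rz":0.09,"fingers":-1},
    {"dx":0,"dy":0,"dz":0.003,"rx":0,"ry":0,"rz":0.17,"fingers":-1},
  ],
)

```text
clock: 14.35
position: [0.6271, -0.0105, 0.064]
tcp_rot: [2.974, -1.011, 0.004]
ft_force: [-3.4, -2.3, 4.9]
finger_gap: 0.122
```

```bash
cd .;python3 - <<'E'
from h import *
plan(.6259,-.0098,.065,.155)
E
```

```text
pos [ 0.6271 -0.0105  0.064 ] th -0.655 clk 14.35 q6 0.62 F [-3.4 -2.3  4.9] M [-0.593  0.598  0.507] gap 0.122
d [-0.007  0.001 -0.005] r [ 3.000e-04 -1.700e-03 -5.158e-01]
```

Emit:
send_rows(
  targets=[
    {"dx":0,"dy":0,"dz":0,"rx":0,"ry":0,"rz":0.03,"fingers":-1},
    {"dx":0,"dy":0,"dz":0,"rx":0,"ry":0,"rz":0.03,"fingers":0.2},
    {"dx":0,"dy":0,"dz":0,"rx":0,"ry":0,"rz":0.03,"fingers":0.2},
    {"dx":0,"dy":0,"dz":0,"rx":0,"ry":0,"rz":0.03,"fingers":0.2},
    {"dx":0,"dy":0,"dz":-0.25,"rx":0,"ry":0,"rz":0.03,"fingers":0.2},
  ],
)

```text
clock: 14.85
position: [0.6216, -0.0097, 0.1061]
tcp_rot: [2.949, -1.072, -0.019]
ft_force: [1.1, -0.3, 0.4]
finger_gap: 0.599
```

Emit:
send_rows(
  targets=[
    {"dx":0,"dy":0,"dz":-0.22,"rx":0,"ry":0,"rz":0,"fingers":0.2},
    {"dx":0,"dy":0,"dz":-0.22,"rx":0,"ry":0,"rz":0,"fingers":0.2},
  ],
)

```text
clock: 15.05
position: [0.6306, -0.01, 0.1626]
tcp_rot: [-2.949, 1.072, -0.017]
ft_force: [1.1, -0.1, -0.7]
finger_gap: 0.603
```

```bash
cd .;python3 - <<'E'
from h import *
plan(.4493,.0797,.155,.337)
E
```

```text
pos [ 0.6306 -0.01    0.1626] th -0.697 clk 15.05 q6 0.66 F [ 1.1 -0.1 -0.7] M [-0.001 -0.017 -0.038] gap 0.603
d [-0.983  0.239  0.027] r [-0.0012 -0.0075 -0.6585]
```

Emit:
send_rows(
  targets=[
    {"dx":-0.98,"dy":0.239,"dz":0.027,"rx":0,"ry":0,"rz":-0.47,"fingers":0.2},
    {"dx":-0.98,"dy":0.239,"dz":0.027,"rx":0,"ry":0,"rz":-0.47,"fingers":0.2},
    {"dx":-0.98,"dy":0.239,"dz":0.027,"rx":0,"ry":0,"rz":-0.47,"fingers":0.2},
    {"dx":-0.98,"dy":0.239,"dz":0.027,"rx":0,"ry":0,"rz":-0.47,"fingers":0.2},
    {"dx":-0.98,"dy":0.239,"dz":0.027,"rx":0,"ry":0,"rz":-0.47,"fingers":0.2},
  ],
)

```text
clock: 15.55
position: [0.4385, 0.0805, 0.1495]
tcp_rot: [3.14, 0.077, -0.01]
ft_force: [1.0, 0.5, 0.2]
finger_gap: 0.604
```

Emit:
send_rows(
  targets=[
    {"dx":0,"dy":0,"dz":0,"rx":0,"ry":0,"rz":-0.09,"fingers":0.2},
    {"dx":0,"dy":0,"dz":0,"rx":0,"ry":0,"rz":-0.18,"fingers":0.2},
    {"dx":0,"dy":0,"dz":0,"rx":0,"ry":0,"rz":-0.188,"fingers":0.2},
    {"dx":0,"dy":0,"dz":0,"rx":0,"ry":0,"rz":-0.188,"fingers":0.2},
  ],
)

```text
clock: 15.95
position: [0.4454, 0.0794, 0.1506]
tcp_rot: [-3.098, -0.52, -0.0]
ft_force: [-0.3, -0.2, -0.1]
finger_gap: 0.597
```

```bash
cd .;python3 - <<'E'
from h import *
from plant import *
snapshot("top")
s=state();d=snapshot("wrist")
for b in bars(d,s)[:5]:print(*b)
plan(.4493,.0797,.063,.337)
E
```

```text
[542.0, 30.0] 378 0.5282 0.2213 0.092 0.291 22 2
[325.0, 213.0] 2461 0.4496 0.0799 0.0889 1.887 12 83
[542.0, 215.0] 5165 0.5822 0.123 0.0884 1.524 84 13
[348.0, 351.0] 272 0.502 -0.0172 0.0768 0.662 17 8
[521.0, 368.0] 145 0.6313 0.0116 0.0788 1.023 5 3
pos [0.4454 0.0793 0.1506] th 0.333 clk 16.05 q6 -0.18 F [-0.4 -0.8 -0.1] M [ 0.025  0.032 -0.025] gap 0.597
d [0.019 0.005 0.438] r [-0.0001  0.     -0.0027]
```

Emit:
send_rows(
  targets=[
    {"dx":0.02,"dy":0.004,"dz":0.22,"rx":0,"ry":0,"rz":0,"fingers":0.2},
    {"dx":0.02,"dy":0.004,"dz":0.435,"rx":0,"ry":0,"rz":0,"fingers":0.2},
    {"dx":0.02,"dy":0.004,"dz":0.435,"rx":0,"ry":0,"rz":0,"fingers":-1},
    {"dx":0.02,"dy":0.004,"dz":0.435,"rx":0,"ry":0,"rz":0,"fingers":-1},
    {"dx":0.02,"dy":0.004,"dz":0.435,"rx":0,"ry":0,"rz":0,"fingers":-1},
  ],
)

```text
clock: 16.55
position: [0.45, 0.0799, 0.0654]
tcp_rot: [3.098, 0.523, 0.002]
ft_force: [-1.7, -1.4, -0.8]
finger_gap: 0.123
```

Emit:
send_rows(
  targets=[
    {"dx":0,"dy":0,"dz":0,"rx":0,"ry":0,"rz":0,"fingers":-1},
    {"dx":0,"dy":0,"dz":0,"rx":0,"ry":0,"rz":0,"fingers":-1},
  ],
)

```text
clock: 16.75
position: [0.4499, 0.08, 0.0653]
tcp_rot: [3.097, 0.524, 0.004]
ft_force: [-2.0, -0.7, 2.4]
finger_gap: 0.124
```

Emit:
send_rows(
  targets=[
    {"dx":0,"dy":0,"dz":0,"rx":0,"ry":0,"rz":0.09,"fingers":-1},
    {"dx":0,"dy":0,"dz":0.002,"rx":0,"ry":0,"rz":0.18,"fingers":-1},
  ],
)

```text
clock: 16.95
position: [0.4501, 0.0799, 0.0647]
tcp_rot: [3.141, 0.075, 0.004]
ft_force: [-1.9, -1.3, 3.6]
finger_gap: 0.121
```

```bash
cd .;python3 - <<'E'
from h import *
plan(.4496,.0799,.065,.337)
E
```

```text
pos [0.4501 0.0799 0.0647] th 0.048 clk 16.95 q6 0.1 F [-1.9 -1.3  3.6] M [-0.352  0.304  0.29 ] gap 0.121
d [-0.002  0.    -0.001] r [ 0.0003 -0.0015 -0.1841]
```

Emit:
send_rows(
  targets=[
    {"dx":0,"dy":0,"dz":0.001,"rx":0,"ry":0,"rz":0.09,"fingers":-1},
    {"dx":0,"dy":0,"dz":0.003,"rx":0,"ry":0,"rz":0.18,"fingers":-1},
    {"dx":0,"dy":0,"dz":0.005,"rx":0,"ry":0,"rz":0.27,"fingers":-1},
    {"dx":0,"dy":0,"dz":0.007,"rx":0,"ry":0,"rz":0.36,"fingers":-1},
  ],
)

```text
clock: 17.35
position: [0.4505, 0.0798, 0.0634]
tcp_rot: [-3.037, 0.803, -0.005]
ft_force: [-0.9, -3.9, 5.7]
finger_gap: 0.118
```

```bash
cd .;python3 - <<'E'
from h import *
plan(.4496,.0799,.065,.337)
E
```

```text
pos [0.4505 0.0798 0.0634] th -0.517 clk 17.35 q6 0.67 F [-0.9 -3.9  5.7] M [-0.733  0.167  0.421] gap 0.118
d [-0.004  0.002 -0.008] r [ 0.     -0.002  -0.5437]
```

Emit:
send_rows(
  targets=[
    {"dx":0,"dy":0,"dz":0.001,"rx":0,"ry":0,"rz":0.08,"fingers":-1},
  ],
)

```text
clock: 17.45
position: [0.4505, 0.0797, 0.0632]
tcp_rot: [-2.98, 0.992, -0.005]
ft_force: [-0.5, -3.7, 1.7]
finger_gap: 0.119
```

```bash
cd .;python3 - <<'E'
from h import *
plan(.4496,.0799,.065,.337)
E
```

```text
pos [0.4505 0.0797 0.0632] th -0.642 clk 17.45 q6 0.79 F [-0.5 -3.7  1.7] M [-0.79   0.056  0.504] gap 0.119
d [-0.004  0.002 -0.009] r [-0.     -0.0021 -0.6235]
```

Emit:
send_rows(
  targets=[
    {"dx":0,"dy":0,"dz":0,"rx":0,"ry":0,"rz":0,"fingers":0.2},
    {"dx":0,"dy":0,"dz":0,"rx":0,"ry":0,"rz":0,"fingers":0.2},
    {"dx":0,"dy":0,"dz":0,"rx":0,"ry":0,"rz":0,"fingers":0.2},
    {"dx":0,"dy":0,"dz":-0.25,"rx":0,"ry":0,"rz":0,"fingers":0.2},
    {"dx":0,"dy":0,"dz":-0.46,"rx":0,"ry":0,"rz":0,"fingers":0.2},
  ],
)

```text
clock: 17.95
position: [0.4485, 0.0799, 0.1538]
tcp_rot: [2.982, -0.983, -0.006]
ft_force: [1.2, -0.1, 0.6]
finger_gap: 0.602
```

```bash
cd .;python3 - <<'E'
from h import *
from plant import *
s=state();d=snapshot("wrist")
for b in bars(d,s)[:5]:print(*b)
plan(.5825,.123,.155,-.06)
d=snapshot("top")
for b in bars(d):
  if b[2]<.7 and b[3]<.2: print(*b)
E
```

```text
[475.0, 41.0] 3566 0.5814 0.1086 0.0886 1.548 55 12
[624.0, 160.0] 4180 0.6229 -0.0079 0.0855 1.121 83 7
[321.0, 207.0] 2363 0.4502 0.0797 0.0867 1.019 83 12
[471.0, 282.0] 991 0.5038 -0.0253 0.0884 1.029 25 12
pos [0.4525 0.0805 0.1603] th -0.637 clk 18.0 q6 0.79 F [1.5 0.6 6.1] M [-0.026 -0.053 -0.003] gap 0.597
d [ 0.396 -0.557  0.031] r [-0.0023 -0.004  -0.3671]
[351.0, 206.0] 179 0.6263 -0.0114 0.0887 1.105 83 12
[297.0, 222.0] 163 0.5833 0.1222 0.0908 1.524 82 12
[368.0, 260.0] 171 0.4937 -0.0542 0.0904 1.215 83 12
[302.0, 268.0] 27 0.4699 0.1076 0.0889 1.682 10 15
```

K1 now reads bar yaw 1.11 and K4 reads 1.02, so they have turned 0.63 and 0.87 rad past the nip. Torques were about 0.5 N m. I'll grip harder on the other pair because the bar lagged in the pads.

Emit:
send_rows(
  targets=[
    {"dx":0.396,"dy":-0.557,"dz":0.03,"rx":0,"ry":0,"rz":-0.375,"fingers":0.2},
    {"dx":0.396,"dy":-0.557,"dz":0.03,"rx":0,"ry":0,"rz":-0.375,"fingers":0.2},
    {"dx":0.396,"dy":-0.557,"dz":0.03,"rx":0,"ry":0,"rz":-0.375,"fingers":0.2},
    {"dx":0.396,"dy":-0.557,"dz":0.03,"rx":0,"ry":0,"rz":-0.375,"fingers":0.2},
    {"dx":0.396,"dy":-0.557,"dz":0.03,"rx":0,"ry":0,"rz":-0.375,"fingers":0.2},
  ],
)

```text
clock: 18.55
position: [0.5795, 0.1225, 0.1467]
tcp_rot: [3.141, -0.073, -0.002]
ft_force: [-1.0, -0.1, -0.4]
finger_gap: 0.599
```

```bash
cd .;python3 - <<'E'
from h import *
from plant import *
snapshot("top")
s=state();d=snapshot("wrist")
for b in bars(d,s)[:5]:print(*b)
plan(.5825,.123,.063,-.047)
E
```

```text
[247.0, 28.0] 922 0.5436 0.2308 0.0916 0.743 33 3
[325.0, 211.0] 2546 0.583 0.1232 0.0889 1.525 83 12
[139.0, 264.0] 2084 0.4555 0.0895 0.0866 1.051 63 12
pos [0.5783 0.122  0.147 ] th -0.052 clk 18.65 q6 0.24 F [0.3 0.6 1.1] M [-0.002 -0.011 -0.049] gap 0.596
d [ 0.021 -0.006  0.42 ] r [ 0.0002  0.0011 -0.0035]
```

Emit:
send_rows(
  targets=[
    {"dx":0.022,"dy":-0.006,"dz":0.22,"rx":0,"ry":0,"rz":0,"fingers":0.2},
    {"dx":0.022,"dy":-0.006,"dz":0.42,"rx":0,"ry":0,"rz":0,"fingers":0.2},
    {"dx":0.022,"dy":-0.006,"dz":0.42,"rx":0,"ry":0,"rz":0,"fingers":-1},
    {"dx":0.022,"dy":-0.006,"dz":0.42,"rx":0,"ry":0,"rz":0,"fingers":-1},
    {"dx":0.022,"dy":-0.006,"dz":0.42,"rx":0,"ry":0,"rz":0,"fingers":-1},
  ],
  newtons=120,
)

```text
clock: 19.15
position: [0.5838, 0.1232, 0.0656]
tcp_rot: [-3.14, 0.079, -0.0]
ft_force: [-3.4, -0.2, 6.3]
finger_gap: 0.113
```

Emit:
send_rows(
  targets=[
    {"dx":0,"dy":0,"dz":0,"rx":0,"ry":0,"rz":0,"fingers":-1},
    {"dx":0,"dy":0,"dz":0,"rx":0,"ry":0,"rz":0,"fingers":-1},
  ],
)

```text
clock: 19.35
position: [0.5838, 0.1232, 0.0656]
tcp_rot: [-3.14, 0.078, -0.001]
ft_force: [-6.0, -1.1, 7.7]
finger_gap: 0.114
```

Emit:
send_rows(
  targets=[
    {"dx":0,"dy":0,"dz":0,"rx":0,"ry":0,"rz":0.09,"fingers":-1},
    {"dx":0,"dy":0,"dz":0.002,"rx":0,"ry":0,"rz":0.18,"fingers":-1},
    {"dx":0,"dy":0,"dz":0.004,"rx":0,"ry":0,"rz":0.27,"fingers":-1},
    {"dx":0,"dy":0,"dz":0.006,"rx":0,"ry":0,"rz":0.36,"fingers":-1},
  ],
)

```text
clock: 19.75
position: [0.584, 0.123, 0.0643]
tcp_rot: [2.992, -0.958, 0.002]
ft_force: [-5.4, -2.7, 7.9]
finger_gap: 0.115
```

```bash
cd .;python3 - <<'E'
from h import *
plan(.5825,.123,.063,-.047)
E
```

```text
pos [0.584  0.123  0.0643] th -0.62 clk 19.75 q6 0.81 F [-5.4 -2.7  7.9] M [-0.578  0.904  0.346] gap 0.115
d [-0.006  0.004  0.007] r [ 0.     -0.0008 -0.3645]
```

Emit:
send_rows(
  targets=[
    {"dx":0,"dy":0,"dz":0,"rx":0,"ry":0,"rz":0.09,"fingers":-1},
    {"dx":0,"dy":0,"dz":0.002,"rx":0,"ry":0,"rz":0.18,"fingers":-1},
    {"dx":0,"dy":0,"dz":0.003,"rx":0,"ry":0,"rz":0.24,"fingers":-1},
  ],
)

```text
clock: 20.05
position: [0.584, 0.1227, 0.0636]
tcp_rot: [2.76, -1.5, 0.002]
ft_force: [-4.1, -3.8, 6.3]
finger_gap: 0.112
```

```bash
cd .;python3 - <<'E'
from h import *
plan(.5825,.123,.063,-.047)
E
```

```text
pos [0.584  0.1227 0.0636] th -0.996 clk 20.05 q6 1.18 F [-4.1 -3.8  6.3] M [-0.722  0.799  0.35 ] gap 0.112
d [-0.005  0.006  0.003] r [ 1.000e-04 -9.000e-04 -6.041e-01]
```

Emit:
send_rows(
  targets=[
    {"dx":0,"dy":0,"dz":0,"rx":0,"ry":0,"rz":0,"fingers":0.2},
    {"dx":0,"dy":0,"dz":0,"rx":0,"ry":0,"rz":0,"fingers":0.2},
    {"dx":0,"dy":0,"dz":0,"rx":0,"ry":0,"rz":0,"fingers":0.2},
    {"dx":0,"dy":0,"dz":-0.25,"rx":0,"ry":0,"rz":0,"fingers":0.2},
    {"dx":0,"dy":0,"dz":-0.46,"rx":0,"ry":0,"rz":0,"fingers":0.2},
  ],
)

```text
clock: 20.55
position: [0.5835, 0.1232, 0.1543]
tcp_rot: [2.763, -1.493, -0.002]
ft_force: [0.9, 0.3, 0.2]
finger_gap: 0.6
```

```bash
cd .;python3 - <<'E'
from h import *
from plant import *
snapshot("top");
s=state();d=snapshot("wrist")
for b in bars(d,s)[:5]:print(*b)
plan(.4938,-.0535,.155,-.353)
E
```

```text
[135.0, 164.0] 2003 0.5466 0.241 0.0917 1.008 60 13
[316.0, 212.0] 2171 0.5833 0.1229 0.0867 0.654 83 12
[38.0, 201.0] 3287 0.4935 0.2816 0.0916 0.846 59 17
[503.0, 259.0] 2592 0.6266 -0.01 0.0868 1.109 84 12
[255.0, 345.0] 430 0.4699 0.107 0.0851 1.006 15 5
pos [0.588  0.1241 0.16  ] th -0.991 clk 20.65 q6 1.18 F [0.7 0.2 0.8] M [-0.024 -0.003 -0.031] gap 0.603
d [0.484 0.881 0.018] r [-0.0055 -0.0047 -0.4061]
```

Emit:
send_rows(
  targets=[
    {"dx":0.48,"dy":0.88,"dz":0.018,"rx":0,"ry":0,"rz":-0.407,"fingers":0.2},
    {"dx":0.48,"dy":0.88,"dz":0.018,"rx":0,"ry":0,"rz":-0.407,"fingers":0.2},
    {"dx":0.48,"dy":0.88,"dz":0.018,"rx":0,"ry":0,"rz":-0.407,"fingers":0.2},
    {"dx":0.48,"dy":0.88,"dz":0.018,"rx":0,"ry":0,"rz":-0.407,"fingers":0.2},
    {"dx":0.48,"dy":0.88,"dz":0.018,"rx":0,"ry":0,"rz":-0.407,"fingers":0.2},
  ],
)

```text
clock: 21.15
position: [0.4864, -0.0563, 0.1499]
tcp_rot: [3.093, -0.547, -0.003]
ft_force: [-0.3, 0.8, 0.2]
finger_gap: 0.597
```

```bash
cd .;python3 - <<'E'
from h import *
from plant import *
snapshot("top");snapshot("top")
s=state();d=snapshot("wrist")
for b in bars(d,s)[:5]:print(*b)
plan(.4938,-.0535,.063,-.351)
E
```

```text
[172.0, 48.0] 3299 0.4429 0.0649 0.0866 1.074 52 12
[514.0, 67.0] 4993 0.6234 -0.0145 0.0866 1.103 74 12
[326.0, 206.0] 2513 0.4935 -0.053 0.0888 1.224 82 12
pos [ 0.4892 -0.054   0.1504] th -0.355 clk 21.3 q6 0.22 F [-0.  -0.4  0.2] M [ 0.002 -0.029 -0.011] gap 0.601
d [ 0.021 -0.01   0.437] r [-0.0002 -0.0004 -0.0028]
```

Emit:
send_rows(
  targets=[
    {"dx":0.02,"dy":-0.011,"dz":0.22,"rx":0,"ry":0,"rz":0,"fingers":0.2},
    {"dx":0.02,"dy":-0.011,"dz":0.435,"rx":0,"ry":0,"rz":0,"fingers":0.2},
    {"dx":0.02,"dy":-0.011,"dz":0.435,"rx":0,"ry":0,"rz":0,"fingers":-1},
    {"dx":0.02,"dy":-0.011,"dz":0.435,"rx":0,"ry":0,"rz":0,"fingers":-1},
    {"dx":0.02,"dy":-0.011,"dz":0.435,"rx":0,"ry":0,"rz":0,"fingers":-1},
  ],
)

```text
clock: 21.8
position: [0.4946, -0.0523, 0.065]
tcp_rot: [-3.093, 0.55, -0.003]
ft_force: [0.2, 2.2, 2.8]
finger_gap: 0.113
```

Emit:
send_rows(
  targets=[
    {"dx":0,"dy":0,"dz":0,"rx":0,"ry":0,"rz":0,"fingers":-1},
    {"dx":0,"dy":0,"dz":0,"rx":0,"ry":0,"rz":0,"fingers":-1},
  ],
)

```text
clock: 22.0
position: [0.4945, -0.0524, 0.065]
tcp_rot: [-3.092, 0.551, -0.004]
ft_force: [0.3, 6.2, 3.6]
finger_gap: 0.117
```

Emit:
send_rows(
  targets=[
    {"dx":0,"dy":0,"dz":0,"rx":0,"ry":0,"rz":0.09,"fingers":-1},
    {"dx":0,"dy":0,"dz":0.002,"rx":0,"ry":0,"rz":0.18,"fingers":-1},
    {"dx":0,"dy":0,"dz":0.004,"rx":0,"ry":0,"rz":0.27,"fingers":-1},
    {"dx":0,"dy":0,"dz":0.006,"rx":0,"ry":0,"rz":0.36,"fingers":-1},
  ],
)

```text
clock: 22.4
position: [0.4953, -0.0531, 0.0638]
tcp_rot: [-2.812, 1.398, -0.007]
ft_force: [1.1, 1.4, 2.5]
finger_gap: 0.114
```

```bash
cd .;python3 - <<'E'
from h import *
plan(.4938,-.0535,.063,-.351)
E
```

```text
pos [ 0.4953 -0.0531  0.0638] th -0.923 clk 22.4 q6 0.79 F [1.1 1.4 2.5] M [ 0.112 -0.128  0.488] gap 0.114
d [-0.003  0.007  0.004] r [-0.0011 -0.0025 -0.364 ]
```

Emit:
send_rows(
  targets=[
    {"dx":0,"dy":0,"dz":0.001,"rx":0,"ry":0,"rz":0.09,"fingers":-1},
    {"dx":0,"dy":0,"dz":0.003,"rx":0,"ry":0,"rz":0.18,"fingers":-1},
    {"dx":0,"dy":0,"dz":0.004,"rx":0,"ry":0,"rz":0.21,"fingers":-1},
  ],
)

```text
clock: 22.7
position: [0.4955, -0.0535, 0.0631]
tcp_rot: [-2.545, 1.839, -0.007]
ft_force: [0.7, -1.5, 4.3]
finger_gap: 0.112
```

```bash
cd .;python3 - <<'E'
from h import *
plan(.4938,-.0535,.063,-.351)
E
```

```text
pos [ 0.4955 -0.0535  0.0631] th -1.252 clk 22.7 q6 1.12 F [ 0.7 -1.5  4.3] M [-0.411 -0.089  0.263] gap 0.112
d [-0.003  0.008  0.   ] r [-0.0015 -0.0028 -0.5733]
```

Emit:
send_rows(
  targets=[
    {"dx":0,"dy":0,"dz":0,"rx":0,"ry":0,"rz":0,"fingers":0.2},
    {"dx":0,"dy":0,"dz":0,"rx":0,"ry":0,"rz":0,"fingers":0.2},
    {"dx":0,"dy":0,"dz":0,"rx":0,"ry":0,"rz":0,"fingers":0.2},
    {"dx":0,"dy":0,"dz":-0.25,"rx":0,"ry":0,"rz":0,"fingers":0.2},
    {"dx":0,"dy":0,"dz":-0.46,"rx":0,"ry":0,"rz":0,"fingers":0.2},
  ],
)

```text
clock: 23.2
position: [0.4926, -0.0527, 0.1534]
tcp_rot: [2.549, -1.834, -0.005]
ft_force: [1.3, -0.1, -0.2]
finger_gap: 0.603
```

```bash
cd .;python3 - <<'E'
from h import *
from plant import *
for i in range(4): d=snapshot("top")
s=state();d=snapshot("wrist");cv2.imwrite("pics/w9.png",d["pixels"])
for b in bars(d,s):print(*b)
plan(.6262,-.0098,.155,-.46)
d=snapshot("top");cv2.imwrite("pics/t9.png",d["pixels"])
E
```

```text
[96.0, 23.0] 1807 0.5594 0.1038 0.0862 0.684 25 12
[358.0, 15.0] 1186 0.613 -0.0364 0.0867 1.333 26 13
[319.0, 209.0] 2311 0.4937 -0.0538 0.0866 0.4 83 12
[105.0, 208.0] 4454 0.4503 0.0782 0.0865 1.081 83 13
pos [ 0.4931 -0.0528  0.1533] th -1.248 clk 23.45 q6 1.12 F [ 0.4  0.5 -0.3] M [ 0.012  0.015 -0.048] gap 0.599
d [ 0.008 -0.699 -0.009] r [ 0.      0.     -0.5014]
```

View pics/t9.png

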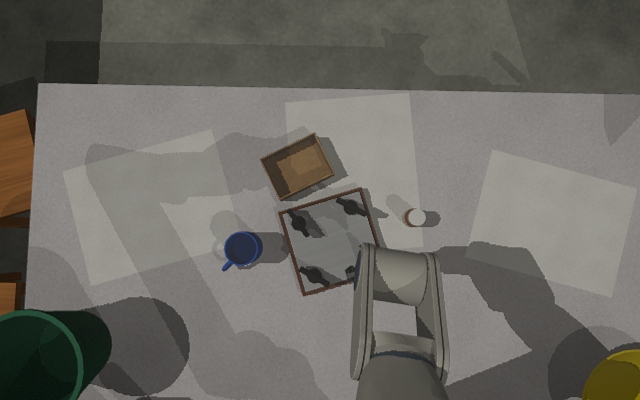

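The top view shows the mug (242,250), box (297,165) and jar (416,217) where they were. The gripper is clear and all four bar tops sit level at z of about 0.0866, so I'm handing in.

```bash
cd .;python3 -c "
from plant import *
print(state()['ft_force'],hand_in())"
```

```text
the job is handed in; nothing more can be done
[-0.17009069 -0.05340739 -0.05180574] None
```

I closed the press crosswise with the gripper and handed it in at about 23.5 s. The clamping forces below are my estimates from turn angle and moment, because nothing measures them directly.

- **First pass:** I nipped one diagonal pair, then the other. All four ended about 0.4 to 0.5 rad past the bite, roughly 15 to 18 N each. I backed one knob, at (0.583, 0.123), off by about 0.08 rad after its moment read a little high.
- **Second pass:** I tightened in the same crosswise order. By turn angle all four ended about 1.1 to 1.3 rad past the bite, roughly 40 to 47 N each, inside the 30 to 68 N band.
- **Last checks:** All four bar tops are level at z of about 0.0866 m. The gripper is clear, with near-zero wrist force. The mug, jar and box look unmoved in the top view.
- **Checks that disagreed:**
    - The moment readings were noisy, by about ±0.04 N m, and often read lower than the turn angle suggested.
    - The knob at (0.583, 0.123) read only 0.35 N m on its last turn, where 0.6 N m is firm. I trusted its 0.87 rad of turn after the nip and its level height instead.
    - The knob at (0.494, -0.053) read 0.26 N m at its very end, after 0.49 N m earlier in the same turn. I put that to its last step being short, so the moment sagged.
    - The bar lagged in the pads on the first pair, most on the knob at (0.626, -0.010). It turned only 0.63 rad after the nip, so it is probably the least tight, at about 36 to 44 N.

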